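# Pack the fresh-keeping box and seal it

## Task

Put away the fruit and garlic lying on the worktop: pull up the recessed paddle in the lid of the fresh-keeping box to trip its latch while you raise the lid, swing the lid right up, and put every piece inside. Then shut the lid until its latch catches with the paddle lying home, and press the orange pump plunger on the lid all the way down and let it rise again. Do not disturb the two jars and the pepper mill behind.

Things in the scene. Friction and masses are not known exactly. Their poses are not given: they have to be found in the camera images.
- box: white fresh-keeping box with a grey lid, fixed to the worktop; origin at the centre of its underside. Without lid 220 (x) x 200 (y) x 72 mm (z), walls and floor 4 mm: inside 212 x 192 mm, rim at z 72. Its +y side is the latch side (a steel striker bracket sticks out 27 mm), its -y side carries the lid's hinge. 110 mm high with the lid shut
- lid (a joint): lid angle, rad: 0 shut, 1.75 fully open (10 degrees past upright, leaning out over the box's -y side). Stiff hinge: the lid (0.5 kg) stays at any angle, and moving it takes about 0.7 N m plus its weight. When shut, a latch holds it until the paddle is pulled; pushed down the last 10 mm with about 10 N, the latch snaps over and catches by itself
- lid_hinge (a point): middle of the lid's hinge line, which runs along the box's x, at box y -104, z 74 mm. The lid's flat underside lies in the plane through this line, level with the rim when shut; the lid is 36 mm thick, 224 mm long in x, reaches 208 mm from the hinge line, and a 104 mm wide nose over the latch reaches 238 mm
- lid_edge (a point): a point on the lid's outer (top) face at its free edge, 40 mm to the box's +x side of the middle: plain flat lid there, good to push on; 208 mm from the hinge line
- paddle (a joint): paddle angle, rad, relative to the lid: 0 home (flush), 0.4 fully pulled; the latch lets go by 0.25. A spring returns it (about 5 N at the bar). The paddle carries the latch hook, 20 mm wide, which hangs 37 mm below the lid's underside, 222 mm from its hinge line, in line with the bar's middle; with the lid only upright it juts out over the box
- paddle_bar (a point): middle of the paddle's steel grip bar, 12 mm thick, 80 mm long along the box's x, flush with the lid's top in a black recess; a pinched bar can turn between the fingers. On either side of it (box y) is 28 mm of room for a finger, floor 26 mm below bar centre. Paddle hinge: 55 mm to the bar's +y side, 4 mm lower. Lid shut: bar 30 mm above and 167 mm in +y from the lid's hinge line
- plunger (a joint): plunger travel, m: 0 up, 0.012 all the way down at its stop; the spring takes 2 N to start and 5 N at the stop, and it rises by itself
- plunger_top (a point): centre of the top of the orange round plunger head, 40 mm across, on the lid; 31 mm above the lid's top when up
- lime_mid (a point): centre of a green lime, 60 mm long (its own x) x 48 x 48 mm
- lemon_mid (a point): centre of a yellow lemon, 71 mm long (its own x) x 53 wide x 51 mm high
- mandarin_mid (a point): centre of an orange mandarin, 58 mm across, 53 mm high
- garlic_mid (a point): centre of a pinkish garlic bulb, 56 mm across, 56 mm high with its tip
- jam_jar: bystander: jam jar, 68 mm across, 84 mm high; origin at its foot
- honey_jar: bystander: honey jar with a dark cap, 64 mm across, 99 mm high; origin at its foot
- pepper_mill: bystander: wooden pepper mill, 58 mm across, 130 mm high; origin at its foot

How it is judged:
By the outcome, as a careful person would: the job done as asked, in the order asked, and still so for the second after the job is handed in, with the robot touching nothing.
Of lime, lemon, mandarin, garlic only 2 to 4 are there at a start; the rules pass over those that are not, and their reading is None.
At some moment in a run one of lime, lemon, mandarin, garlic may be knocked a few centimetres aside while the robot is not near it.
Once in a run the grip may slacken for a moment while it holds something.
It also fails if it takes over 210 s, if anything falls off the work surface, if the arm or the gripper's body presses on something with over 40 N, if the wrist force passes 120 N, or if a joint passes its speed limit or range.

## Robot

A 6-joint arm with a two-finger parallel gripper is mounted at the origin on a cart in front of the work surface, level with it; the furniture and walls round the work are solid. World frame = base frame: x ahead of the robot, y to its left, z up, the work surface at z = 0. Lengths are in m, angles in rad, forces in N, time in s.
With the tool pointing down it reaches from about 0.325 to 0.925 m from the base axis. Payload 3.1 kg.
Tool frame: the origin (TCP) lies midway between the tips of the shut fingers; the grasp point (between the pads) lies 19 mm behind it (ctrl.tcp_to_grasp is the z of the grasp point in the tool frame, in m); z points along the fingers, y is the line along which they close (so a half turn about z gives the same grasp; the last joint's range is limited). The gripper opens to 85 mm and grips with 20 to 120 N. Pads are 22 mm wide; open, the fingers measure 114 mm over their backs; the gripper's body (76 mm by 85 mm) begins 54 mm behind the grasp point. The pads swing forward as they close: fully open they stand 13 mm farther back than shut.
Start: joints at [1.187, 0.217, 1.613, -0, 1.311, -0.112], TCP at [0.168, 0.602, 0.202] pointing down, gripper open.
Joint ranges: [-2.75, 2.75], [-0.78, 2.1], [0.31, 2.55], [-1.13, 4.27], [0.13, 2.63], [-2.58, 2.58]. Speed limits (rad/s): [2.79, 2.79, 3.14, 3.14, 3.14, 3.14].

## Interface

Orientations are given as [roll, pitch, yaw] about the fixed x, y, z axes, in that order (R = Rz(yaw) Ry(pitch) Rx(roll)).
In Python, from rig import status, imaging, ctrl gives the robot as it stands. The module is installed in compiled form; this text tells all that it offers.
- The arm moves only by the tool send_rows, never from a script. Its argument "moves" is a list of rows, each a list of 7 numbers: the shift along the tool's x, y, z scaled (see below), then the turn, a rotation vector about the tool's x, y, z scaled (see below), then the opening, from 0 (shut) to 1 (fully open). In form: [[dx, dy, dz, rx, ry, rz, grip], ...]. A call has 1 to 10 rows; each row is the pose to reach, as a shift and turn from the pose commanded when the call began, along the tool's axes at that moment; what a row does not reach only later rows make up. The controller multiplies each number of a shift by 80 cm and each number of a turn by 45 degrees. A row lasts 1/8 s, in which the tool goes at most 62.5 mm and 10.7 degrees, less where a joint would pass 70% of its speed; a pose out of reach is approached as far as the arm can. A call with a number of a shift or a turn outside -1 to 1 is refused whole. A call with a gripper value outside its range is refused whole. The fingers move at their own pace and stop on an object; "squeeze" is the grip in N (left out, the last holds). Time passes only in rows, so rows that repeat a pose let the fingers close. It gives the time, the measured TCP pose, the force, the opening and the grip force at its end, in the units of the state.
- status.sense(): the state, without advancing time (a new reading comes with each control period).
- imaging.get_image(name): name is "side" or "top"; returns the picture (384x512x3 uint8, blue, green, red); there is no depth.
- imaging.camera_model(name): a dict with "fx", "fy", "cx", "cy" (pixels), "world_to_cam" (4x4, takes a point from world to camera coordinates). Camera axes: x right, y down, z forward; pixel columns grow to the right and rows downward; lengths in m; the calibration is good to about 2 mm. A picture is of the moment at which its call begins. camera_model takes no time and is no camera call.
- ctrl.job_done(): hands the job in; it is judged then, once.
The state is a dict: "time": time; "joint_positions": joint angles; "qd": joint speeds; "joint_torque": joint torques, N m; "tcp_pos": TCP position; "eef_rot": TCP orientation; "force": force on the tool from outside, world axes, zero at the start; "ft_torque": the same for the moment, N m; "gripper_width": finger opening in m; "finger_force": force on a finger pad.
Only numpy, scipy, OpenCV 4.12 (cv2) and the standard library are available. Lean on these libraries where they do the work, as an engineer would, in place of code of your own. Each camera call takes 0.05 s, during which the arm holds its last target. There are 200 camera calls.

## Working session

There is one attempt and no reset: what is moved stays moved. The work goes in short steps, Python scripts to look and compute and a tool call to move; the robot and the scene stay as the last step left them, time stands still between calls to the robot, and variables do not carry over. Pictures are saved under pics/ and viewed, at most 15 in all, crops included, and the job is handed in when it is done.

Besides the shell and the picture viewer there is one more tool, called after ">>>" as name(argument=value, ...) on one line, values as JSON. send_rows: Moves the arm, as the interface text tells. Its arguments: {"type":"object","properties":{"moves":{"type":"array","items":{"type":"array","items":{"type":"number","minimum":-1,"maximum":1}}},"squeeze":{"type":"number"}},"required":["moves"]}

```bash
mkdir -p pics && python3 - <<'E'
from rig import status, imaging, ctrl
import cv2, numpy as np
print(status.sense(), ctrl.tcp_to_grasp)
for n in ("side","top"):
    im=imaging.get_image(n); cv2.imwrite(f"pics/{n}0.png",im)
    m=imaging.camera_model(n); print(n,m["fx"],m["cx"],m["cy"]); print(np.round(m["world_to_cam"],3))
E
```

```text
{'time': 0.0, 'joint_positions': array([ 1.18676290e+00,  2.17815748e-01,  1.61495785e+00, -2.77925777e-05,
        1.31128189e+00, -1.12175004e-01]), 'qd': array([ 0.00084939, -0.00194955,  0.00010742,  0.00028469,  0.00064445,
        0.00050359]), 'joint_torque': array([-1.49888969e-03, -3.96857572e+01, -3.03844070e+01, -3.22397846e-04,
        1.00347106e-02,  2.02415629e-05]), 'tcp_pos': array([0.16745902, 0.6012134 , 0.20021777]), 'eef_rot': array([-3.13914229e+00, -2.49013736e-04,  2.86974110e+00]), 'force': array([0.80967633, 0.12675777, 0.18689819]), 'ft_torque': array([-0.03041783, -0.05465595, -0.03607288]), 'finger_force': 0.0, 'gripper_width': 0.08537295367737455} -0.0187
side 351.5158888014093 253.91284197157182 189.60957314267014
[[ 0.96  -0.28  -0.018 -0.505]
 [-0.191 -0.608 -0.771  0.237]
 [ 0.205  0.743 -0.637  0.921]
 [ 0.     0.     0.     1.   ]]
top 414.56472890879786 257.01382210420326 188.81738305560955
[[ 6.500e-02 -9.980e-01 -1.000e-03  4.600e-02]
 [-9.720e-01 -6.300e-02 -2.280e-01  5.670e-01]
 [ 2.270e-01  1.600e-02 -9.740e-01  1.098e+00]
 [ 0.000e+00  0.000e+00  0.000e+00  1.000e+00]]
```

View pics/side0.png

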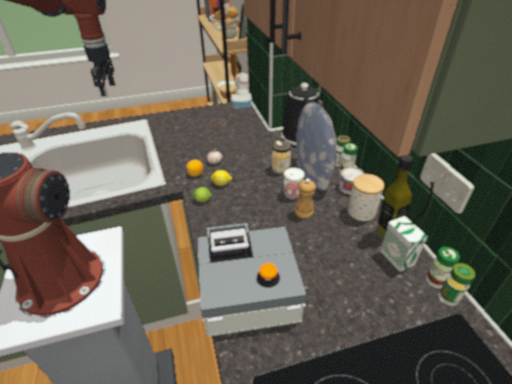

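View pics/top0.png

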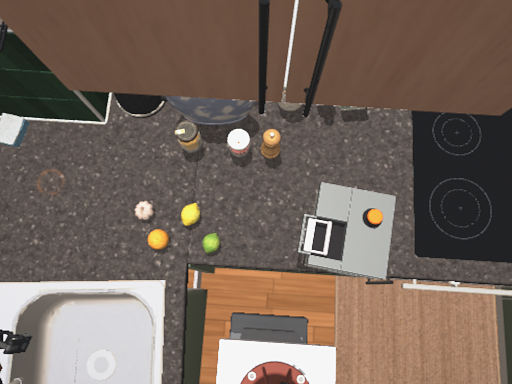

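The side view shows the box at (250,275) with its latch nose toward the fruit. The top view has the lid with corners near (318,184), (396,193), (387,278) and (308,262), and the plunger at (375,216). All four pieces are there: garlic (145,210), lemon (190,214), mandarin (158,240) and lime (211,243).

```bash
cat > h.py <<'E'
from rig import status, imaging, ctrl
import cv2, numpy as np
from scipy.spatial.transform import Rotation as R
def ray(n,u,v):
    m=imaging.camera_model(n); T=np.array(m["world_to_cam"]); Rm=T[:3,:3]
    d=Rm.T@np.array([(u-m["cx"])/m["fx"],(v-m["cy"])/m["fy"],1]); return -Rm.T@T[:3,3],d
def onz(n,u,v,z):
    o,d=ray(n,u,v); return o+d*(z-o[2])/d[2]
def cross(p,q):   # nearest point of two pixel rays, and gap
    a,d=ray("top",*p); b,e=ray("side",*q)
    s=np.linalg.lstsq(np.c_[d,-e],b-a,rcond=None)[0]; P,Q=a+s[0]*d,b+s[1]*e
    return (P+Q)/2,np.linalg.norm(P-Q)
def proj(n,P):
    m=imaging.camera_model(n); T=np.array(m["world_to_cam"]); c=T[:3,:3]@P+T[:3,3]
    return m["fx"]*c[0]/c[2]+m["cx"],m["fy"]*c[1]/c[2]+m["cy"]
HSV=dict(lime=((36,90,60),(70,255,255)),lemon=((23,130,110),(33,255,255)),mandarin=((8,170,130),(20,255,255)),garlic=((0,15,120),(18,110,255)))
def blobs(im,k,roi,amin=40):
    u0,u1,v0,v1=roi; h=cv2.cvtColor(im,cv2.COLOR_BGR2HSV)
    m=np.zeros(h.shape[:2],np.uint8); m[v0:v1,u0:u1]=cv2.inRange(h,*HSV[k])[v0:v1,u0:u1]
    out=[]
    for c in cv2.findContours(m,cv2.RETR_EXTERNAL,cv2.CHAIN_APPROX_NONE)[0]:
        A=cv2.contourArea(c)
        if A>amin:
            M=cv2.moments(c); ang=0.5*np.degrees(np.arctan2(2*M["mu11"],M["mu20"]-M["mu02"]))
            out.append((round(M["m10"]/M["m00"],1),round(M["m01"]/M["m00"],1),round(A),round(ang)))
    return out
E
python3 - <<'E'
from h import *
t=cv2.imread("pics/top0.png"); s=cv2.imread("pics/side0.png")
for k,hh in zip(HSV,(.024,.0255,.0265,.026)):
    a=blobs(t,k,(100,240,190,270)); b=blobs(s,k,(150,250,135,215),25); print(k,a,b)
    for x in a: print("  top",onz("top",x[0],x[1],hh).round(3))
    for x in b: print("  side",onz("side",x[0],x[1],hh).round(3))
a=blobs(t,"mandarin",(350,400,190,240)); b=blobs(s,"mandarin",(250,290,250,290)); print("plunger",a,b,cross(a[0][:2],b[0][:2]))
for u,v in((318,184),(396,193),(387,278),(308,262)): print(onz("top",u,v,.11).round(3))
for n,im,(u0,u1,v0,v1) in(("t",t,(290,410,170,290)),("s",s,(190,310,215,335))):
    cv2.imwrite(f"pics/c{n}.png",cv2.resize(im[v0:v1,u0:u1],None,fx=5,fy=5,interpolation=cv2.INTER_CUBIC)[:600])
a=cv2.imread("pics/ct.png");b=cv2.imread("pics/cs.png"); cv2.imwrite("pics/cc.png",cv2.resize(np.hstack([a,b]),(800,400)))
E
```

```text
lime [(209.8, 242.2, 206, -73)] [(202.2, 193.0, 140, 8)]
  top [0.409 0.206 0.024]
  side [0.412 0.211 0.024]
lemon [(155.1, 237.4, 92, 80), (190.1, 213.9, 276, -64)] [(220.6, 177.0, 212, 1)]
  top [0.412 0.362 0.026]
  top [0.486 0.27  0.026]
  side [0.487 0.275 0.025]
mandarin [(157.5, 238.8, 287, -31)] [(194.6, 170.7, 80, -5)]
  top [0.409 0.354 0.026]
  side [0.407 0.337 0.026]
garlic [(143.4, 209.6, 254, -55)] [(214.1, 156.1, 142, -11)]
  top [0.49  0.405 0.026]
  side [0.491 0.407 0.026]
plunger [(374.3, 216.2, 161, 49)] [(267.9, 271.0, 188, 4)] (array([ 0.49391729, -0.22732002,  0.13274619]), np.float64(0.00036864549152084374))
[ 0.576 -0.082  0.11 ]
[ 0.565 -0.292  0.11 ]
[ 0.339 -0.266  0.11 ]
[ 0.367 -0.062  0.11 ]
```

View pics/cc.png

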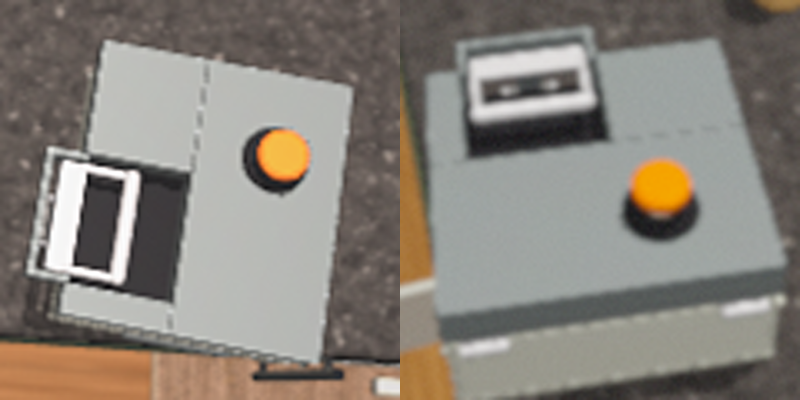

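The close crops show the lid's top corners, the steel bar as the white strip on the inner side of the paddle, and the plunger. Next I'll fit the box pose from them.

```bash
cat >> h.py <<'E'
def fitbox(c):   # c: world xy of lid corners (+x+y),(+x-y),(-x-y),(-x+y)
    L=np.array([[112,104],[112,-104],[-112,-104],[-112,104]])/1000; W=np.array(c)
    a=W-W.mean(0); yaw=np.arctan2((L[:,0]*a[:,1]-L[:,1]*a[:,0]).sum(),(L*a).sum())
    return W.mean(0),yaw,L
E
python3 - <<'E'
from h import *
f=lambda u,v:(290+u*.3,170+v*.3); g=lambda u,v:(190+u*.3,215+v*.3)
tc=[onz("top",*f(*p),.110)[:2] for p in((105,42),(352,87),(320,360),(62,315))]
c,yaw,L=fitbox(tc); Rz=np.array([[np.cos(yaw),-np.sin(yaw)],[np.sin(yaw),np.cos(yaw)]])
print("top fit",c.round(4),yaw,(np.array(tc)-(c+L@Rz.T)).round(4).tolist())
sc=[onz("side",*g(*p),.110)[:2] for p in((718,41),(783,268),(439,318),(428,74))] if 0 else [onz("side",*g(u-400,v),.110)[:2] for u,v in((718,41),(783,268),(439,318),(428,74))]
c2,y2,_=fitbox(sc); print("side fit",c2.round(4),y2)
inb=lambda P:(np.array(P)[:2]-c)@Rz
bt=onz("top",*f(128.5,227),.110); bs=onz("side",*g(534-400,113),.110)
print("bar",bt,bs,inb(bt),inb(bs)); 
for n,p in(("nose a",f(48,148)),("nose b",f(30,272))): print(n,inb(onz("top",*p,.11)))
a=onz("top",*f(284,154),.141); b=onz("side",*g(661-400,185),.141); print("plunger",a,b,inb(a),inb(b))
E
```

```text
top fit [ 0.4591 -0.1773] -0.1184170922890218 [[-0.0019, -0.0037], [-0.0018, 0.0033], [0.0035, 0.0037], [0.0001, -0.0033]]
side fit [ 0.461  -0.1785] -0.1384543298610272
bar [ 0.4319037  -0.11384966  0.11      ] [ 0.43282043 -0.12193335  0.11      ] [-0.03452041  0.05979364] [-0.03265509  0.05187487]
nose a [0.01611304 0.13194588]
nose b [-0.0833358   0.13038661]
plunger [ 0.49236804 -0.22735668  0.141     ] [ 0.49333295 -0.23227389  0.141     ] [ 0.03893027 -0.04577518] [ 0.04046935 -0.05054396]
```

```bash
cat >> h.py <<'E'
def plan(pos,rpy=None,grip=None):
    s=status.sense(); A=R.from_euler("xyz",s["eef_rot"]); B=R.from_euler("xyz",rpy) if rpy is not None else A
    d=A.inv().apply(np.array(pos)-s["tcp_pos"])/.8; r=np.degrees((A.inv()*B).as_rotvec())/45
    print(np.r_[d,r].round(4).tolist(),"at",s["tcp_pos"].round(4),s["eef_rot"].round(3),"t",round(s["time"],2))
E
python3 -c "
from h import *
plan([.433,-.113,.20],[np.pi,0,-.125+np.pi])"
```

```text
[-0.5595, -0.771, 0.002, -0.0028, -0.0005, -0.1869] at [0.1675 0.6013 0.2004] [-3.139 -0.     2.87 ] t 0.1
```

>>> send_rows(moves=[[-0.5595,-0.771,0,0,0,-0.187,0.3],[-0.5595,-0.771,0,0,0,-0.187,0.3],[-0.5595,-0.771,0,0,0,-0.187,0.3],[-0.5595,-0.771,0,0,0,-0.187,0.3],[-0.5595,-0.771,0,0,0,-0.187,0.3],[-0.5595,-0.771,0,0,0,-0.187,0.3],[-0.5595,-0.771,0,0,0,-0.187,0.3],[-0.5595,-0.771,0,0,0,-0.187,0.3],[-0.5595,-0.771,0,0,0,-0.187,0.3],[-0.5595,-0.771,0,0,0,-0.187,0.3]], squeeze=40)

```text
time: 1.35
tcp_pos: [0.3857, 0.0143, 0.2015]
eef_rot: [3.141, 0.001, 3.016]
force: [1.2, -0.4, 0.4]
gripper_width: 0.0255
finger_force: 0.0
```

>>> send_rows(moves=[[0,0,0,0,0,0,0.3]])

```text
time: 1.48
tcp_pos: [0.3863, 0.0122, 0.2016]
eef_rot: [-3.141, 0.0, 3.008]
force: [0.4, 0.9, 0.0]
gripper_width: 0.0255
finger_force: 0.0
```

```bash
python3 -c "
from h import *
plan([.433,-.113,.20],[np.pi,0,-.125+np.pi])"
```

```text
[-0.0787, -0.1473, 0.0022, -0.0013, 0.0003, -0.0113] at [0.3863 0.0122 0.2016] [-3.141  0.     3.008] t 1.48
```

>>> send_rows(moves=[[-0.0787,-0.1473,0.002,0,0,-0.011,0.3],[-0.0787,-0.1473,0.002,0,0,-0.011,0.3],[-0.0787,-0.1473,0.002,0,0,-0.011,0.3],[-0.0787,-0.1473,0.0625,0,0,-0.011,0.3],[-0.0787,-0.1473,0.0625,0,0,-0.011,0.3],[-0.0787,-0.1473,0.0625,0,0,-0.011,0.3]])

```text
time: 2.22
tcp_pos: [0.4334, -0.1072, 0.1522]
eef_rot: [3.141, -0.0, 3.027]
force: [-0.1, 0.1, 0.7]
gripper_width: 0.0256
finger_force: 0.0
```

```bash
python3 - <<'E'
from h import *
im=[]
for n,(u,v) in(("top",(328,238)),("side",(235,240))):
    a=imaging.get_image(n); im.append(cv2.resize(a[v-50:v+50,u-50:u+50],(400,400),interpolation=cv2.INTER_CUBIC))
cv2.imwrite("pics/b1.png",np.hstack(im)); plan([.433,-.113,.085],[np.pi,0,-.125+np.pi])
E
```

```text
[0.0015, -0.0063, 0.0856, -0.0009, 0.0039, 0.0129] at [ 0.4346 -0.1081  0.1535] [-3.141e+00  3.000e-03  3.027e+00] t 2.33
```

View pics/b1.png

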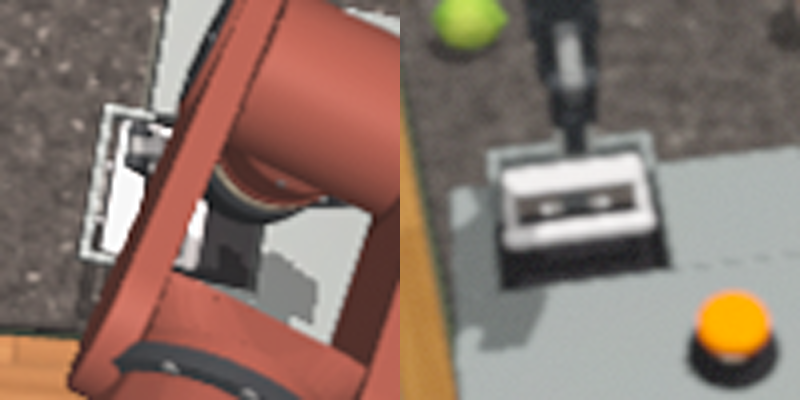

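The side crop shows the fingertips over the paddle at about (572,150), with the bar's strip at v 215–248. I'll check where the assumed bar projects.

```bash
python3 - <<'E'
from h import *
s=status.sense(); f=lambda P:((np.array(proj("side",np.array(P)))-[185,190])*4+[400,0]).round(0)
b=np.array([-np.sin(-.125),np.cos(-.125),0]); P=np.array([.433,-.113,.104])
print("tcp",f(s["tcp_pos"]))
for dy in(-.006,.006):
    for dz in(-.006,.006): print(dy,dz,f(P+b*dy+[0,0,dz]))
E
```

```text
tcp [574. 169.]
-0.006 -0.006 [580. 245.]
-0.006 0.006 [579. 232.]
0.006 -0.006 [578. 230.]
0.006 0.006 [577. 217.]
```

>>> send_rows(moves=[[0.0015,-0.006,0.0,0,0,0.012,0.3],[0.0015,-0.006,0.02,0,0,0.012,0.3],[0.0015,-0.006,0.04,0,0,0.012,0.3],[0.0015,-0.006,0.06,0,0,0.012,0.3],[0.0015,-0.006,0.075,0,0,0.012,0.3],[0.0015,-0.006,0.084,0,0,0.012,0.3],[0.0015,-0.006,0.084,0,0,0.012,0.3]])

```text
time: 3.2
tcp_pos: [0.4312, -0.1129, 0.0837]
eef_rot: [3.141, -0.001, 3.016]
force: [-0.1, -0.5, 1.3]
gripper_width: 0.0257
finger_force: 0.0
```

>>> send_rows(moves=[[0,0,0,0,0,0,0],[0,0,0,0,0,0,0],[0,0,0,0,0,0,0],[0,0,0,0,0,0,0]])

```text
time: 3.7
tcp_pos: [0.4318, -0.1132, 0.0847]
eef_rot: [-3.141, 0.0, 3.016]
force: [-0.1, 1.2, -1.0]
gripper_width: -0.0003
finger_force: 0.0
```

```bash
python3 - <<'E'
from h import *
im=[]
for n,(u,v) in(("top",(328,238)),("side",(235,240))):
    a=imaging.get_image(n); im.append(cv2.resize(a[v-50:v+50,u-50:u+50],(400,400),interpolation=cv2.INTER_CUBIC))
cv2.imwrite("pics/b2.png",np.hstack(im))
E
```

```text
(no output)
```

View pics/b2.png

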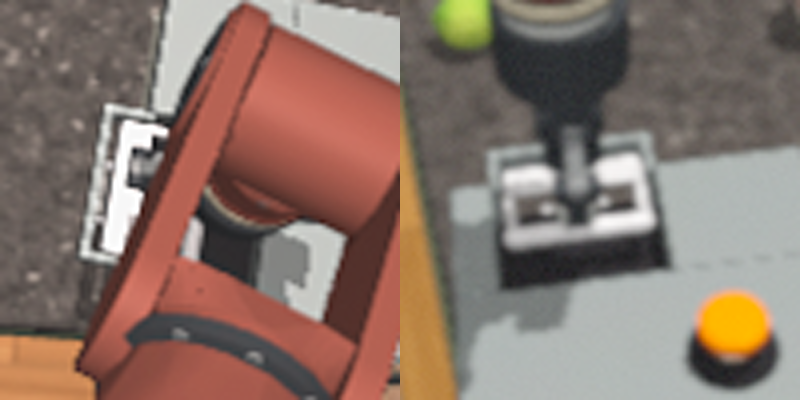

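The fingers shut on nothing. The bar hides their tips, so they seem to be on its +y side. I'll probe towards -y to feel for the bar.

>>> send_rows(moves=[[0,-0.004,0,0,0,0,0],[0,-0.006,0,0,0,0,0],[0,-0.006,0,0,0,0,0]])

```text
time: 4.18
tcp_pos: [0.431, -0.1181, 0.0844]
eef_rot: [3.142, -0.0, 3.016]
force: [-0.6, -0.5, 0.9]
gripper_width: 0.0001
finger_force: 0.0
```

>>> send_rows(moves=[[0,0.004,0,0,0,0,0],[0,0.01,0,0,0,0,0],[0,0.01,0,0,0,0,0]])

```text
time: 4.55
tcp_pos: [0.4319, -0.1095, 0.0843]
eef_rot: [3.141, -0.0, 3.017]
force: [-1.1, -0.3, -0.5]
gripper_width: 0.0005
finger_force: 0.0
```

>>> send_rows(moves=[[0,-0.012,0,0,0,0,0],[0,-0.015,0,0,0,0,0],[0,-0.018,0,0,0,0,0],[0,-0.018,0,0,0,0,0]])

```text
time: 5.05
tcp_pos: [0.4302, -0.1245, 0.0844]
eef_rot: [3.142, 0.0, 3.015]
force: [-0.1, 0.4, 0.2]
gripper_width: -0.0001
finger_force: 0.0
```

>>> send_rows(moves=[[0,-0.003,0,0,0,0,0],[0,-0.006,0,0,0,0,0],[0,-0.006,0,0,0,0,0]])

```text
time: 5.42
tcp_pos: [0.4296, -0.1292, 0.0844]
eef_rot: [-3.142, 0.0, 3.016]
force: [0.7, -0.1, 1.4]
gripper_width: -0.0001
finger_force: 0.0
```

```bash
python3 - <<'E'
from h import *
im=[]
for n,(u,v) in(("top",(328,238)),("side",(235,240))):
    a=imaging.get_image(n); im.append(cv2.resize(a[v-50:v+50,u-50:u+50],(400,400),interpolation=cv2.INTER_CUBIC))
cv2.imwrite("pics/b3.png",np.hstack(im)); t=status.sense()["tcp_pos"]
print((np.array(proj("side",t))-[185,190])*4+[400,0],(np.array(proj("top",t))-[278,188])*4)
E
```

```text
[580.85666806 273.02561561] [218.35682891 209.57420483]
```

View pics/b3.png

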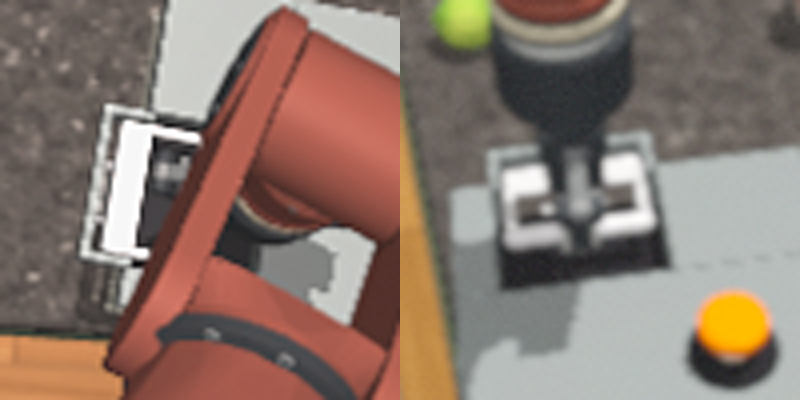

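The tip appears over the bar at about (580,250), higher than the projected TCP at v=273, so the fingers may really be above the bar. I'll feel downward.

>>> send_rows(moves=[[0,0,0.003,0,0,0,0],[0,0,0.006,0,0,0,0],[0,0,0.006,0,0,0,0]])

```text
time: 5.9
tcp_pos: [0.4293, -0.1288, 0.0792]
eef_rot: [3.141, -0.001, 3.016]
force: [-0.3, -0.5, 0.7]
gripper_width: -0.0003
finger_force: 0.0
```

>>> send_rows(moves=[[0,0,0.003,0,0,0,0],[0,0,0.006,0,0,0,0],[0,0,0.006,0,0,0,0]])

```text
time: 6.28
tcp_pos: [0.4293, -0.1289, 0.0745]
eef_rot: [3.141, -0.001, 3.016]
force: [-0.3, -0.1, -0.1]
gripper_width: 0.0001
finger_force: 0.0
```

```bash
python3 - <<'E'
from h import *
a=imaging.get_image("side"); cv2.imwrite("pics/s4.png",cv2.resize(a[200:280,190:290],(800,640)[:2],interpolation=cv2.INTER_CUBIC)[:600])
t=status.sense()["tcp_pos"]; print(t,(np.array(proj("side",t))-[190,200])*8)
E
```

```text
[ 0.42948956 -0.12897215  0.07464463] [323.26473708 486.52937045]
```

View pics/s4.png

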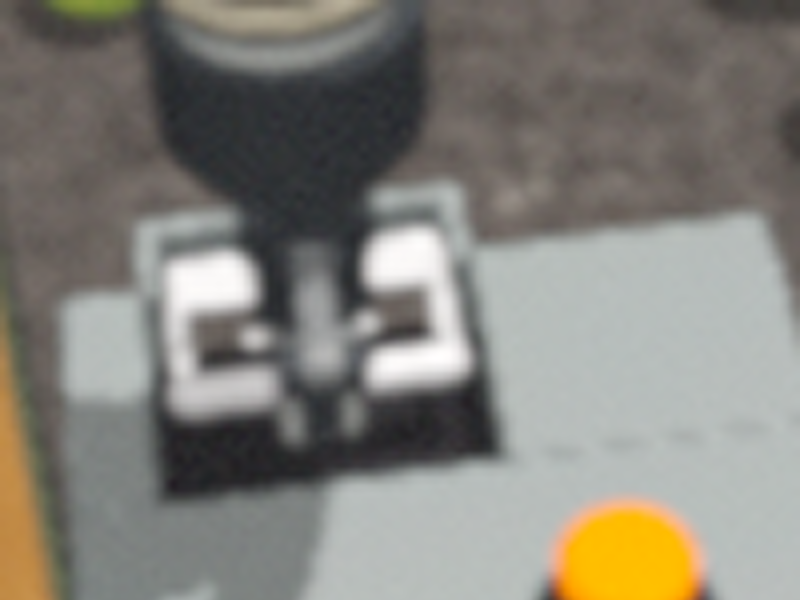

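Bar position fits both views, yet no contact. I'll test for lateral contact by moving back towards +y at this depth.

>>> send_rows(moves=[[0,0.003,0,0,0,0,0],[0,0.005,0,0,0,0,0],[0,0.007,0,0,0,0,0]])

```text
time: 6.7
tcp_pos: [0.4304, -0.1237, 0.0749]
eef_rot: [-3.141, 0.0, 3.016]
force: [-0.8, -2.3, 0.3]
gripper_width: -0.0003
finger_force: 1.6
```

```bash
python3 - <<'E'
from h import *
s=status.sense(); print(s["joint_positions"].round(4),s["joint_torque"].round(2),s["tcp_pos"],s["ft_torque"])
E
```

```text
[-4.3620e-01 -9.5000e-03  2.1212e+00 -9.0000e-04  1.0295e+00 -1.8813e+00] [ 1.130e+00 -2.548e+01 -2.565e+01  7.600e-01  2.200e-01 -2.000e-02] [ 0.43036574 -0.12365552  0.07490032] [-0.55490871  0.11425722  0.01054394]
```

Contact came at TCP y −0.1237, so the tips really are about 26–35 mm higher than the reading suggests. I'll touch the bar top from above to measure the offset.

>>> send_rows(moves=[[0,-0.007,0,0,0,0,0],[0,-0.007,-0.02,0,0,0,0],[0,-0.007,-0.03,0,0,0,0],[0,0.009,-0.03,0,0,0,0],[0,0.009,-0.03,0,0,0,0],[0,0.009,-0.016,0,0,0,0],[0,0.009,-0.012,0,0,0,0],[0,0.009,-0.011,0,0,0,0],[0,0.009,-0.01,0,0,0,0],[0,0.009,-0.01,0,0,0,0]])

```text
time: 7.95
tcp_pos: [0.4313, -0.1164, 0.0829]
eef_rot: [-3.142, 0.0, 3.016]
force: [0.3, 0.3, -0.1]
gripper_width: 0.0001
finger_force: 0.0
```

>>> send_rows(moves=[[0,0,0.001,0,0,0,0],[0,0,0.0025,0,0,0,0],[0,0,0.004,0,0,0,0]])

```text
time: 8.32
tcp_pos: [0.4314, -0.1164, 0.0799]
eef_rot: [-3.142, 0.0, 3.016]
force: [-2.0, 0.1, 6.1]
gripper_width: 0.0001
finger_force: 3.1
```

>>> send_rows(moves=[[0,0,0.001,0,0,0,0],[0,0,0.002,0,0,0,0],[0,0,0.003,0,0,0,0]])

```text
time: 8.7
tcp_pos: [0.4316, -0.1165, 0.0794]
eef_rot: [3.142, -0.001, 3.016]
force: [-5.6, 2.4, 16.7]
gripper_width: -0.0002
finger_force: 8.1
```

The bar top is at TCP z≈0.080, so the tips stand 30 mm above the reading. Now I'll pinch at TCP z≈0.056.

>>> send_rows(moves=[[0,0.0,-0.02,0,0,0,0],[0,0.004,-0.05,0,0,0,0.32],[0,0.004,-0.05,0,0,0,0.32],[0,0.004,-0.05,0,0,0,0.32],[0,0.004,-0.03,0,0,0,0.32],[0,0.004,-0.015,0,0,0,0.32],[0,0.004,-0.005,0,0,0,0.32],[0,0.004,0.005,0,0,0,0.32],[0,0.004,0.007,0,0,0,0.32]])

```text
time: 9.82
tcp_pos: [0.4311, -0.1129, 0.0707]
eef_rot: [3.141, -0.001, 3.016]
force: [0.1, -0.1, -0.5]
gripper_width: 0.0272
finger_force: 0.0
```

>>> send_rows(moves=[[0,0.0,0.006,0,0,0,0.32],[0,0.0,0.012,0,0,0,0.32],[0,0.0,0.017,0,0,0,0.32],[0,0.0,0.017,0,0,0,0.32]])

```text
time: 10.32
tcp_pos: [0.4313, -0.113, 0.0576]
eef_rot: [3.141, -0.001, 3.016]
force: [-0.6, -0.9, -0.3]
gripper_width: 0.0275
finger_force: 0.0
```

>>> send_rows(moves=[[0,0.0,0,0,0,0,0],[0,0,0,0,0,0,0],[0,0,0,0,0,0,0],[0,0,0,0,0,0,0]], squeeze=60)

```text
time: 10.82
tcp_pos: [0.4319, -0.1114, 0.0582]
eef_rot: [3.138, 0.0, 3.015]
force: [0.8, 5.1, 1.1]
gripper_width: 0.0101
finger_force: 58.4
```

>>> send_rows(moves=[[0,0.002,-0.008,0,0,0,0],[0,0.004,-0.016,0,0,0,0],[0,0.006,-0.022,0,0,0,0],[0,0.0075,-0.027,0,0,0,0],[0,0.0075,-0.029,0,0,0,0]], squeeze=100)

```text
time: 11.45
tcp_pos: [0.4316, -0.1141, 0.0814]
eef_rot: [-3.126, 0.0, 3.02]
force: [-1.7, -18.5, -10.4]
gripper_width: 0.0085
finger_force: 98.2
```

>>> send_rows(moves=[[0,-0.009,-0.012,0,0,0,0],[0,-0.017,-0.028,0,0,0,0],[0,-0.024,-0.043,0,0,0,0],[0,-0.033,-0.058,0,0,0,0],[0,-0.043,-0.072,0,0,0,0],[0,-0.055,-0.085,0,0,0,0],[0,-0.055,-0.085,0,0,0,0]])

```text
time: 12.32
tcp_pos: [0.4272, -0.1468, 0.1515]
eef_rot: [3.132, -0.001, 3.015]
force: [0.6, 9.6, 4.3]
gripper_width: 0.0085
finger_force: 100.3
```

```bash
python3 - <<'E'
from h import *
a=imaging.get_image("side"); cv2.imwrite("pics/s5.png",cv2.resize(a[140:340,160:360],(500,500)))
print(status.sense()["tcp_pos"],status.sense()["force"])
E
```

```text
[ 0.42724569 -0.14677608  0.15131715] [ 0.9436167  10.83784633  4.75381902]
```

View pics/s5.png

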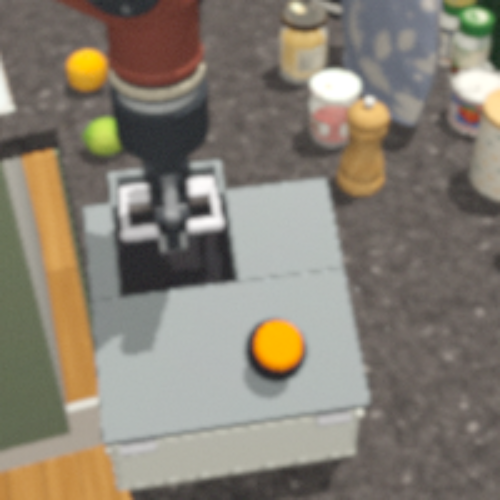

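The lid follows, and the paddle is pulled and near (170,215) in the crop. Continuing the arc.

>>> send_rows(moves=[[0,-0.012,-0.012,0,0,0,0],[0,-0.0235,-0.023,0,0,0,0],[0,-0.037,-0.033,0,0,0,0],[0,-0.0515,-0.042,0,0,0,0],[0,-0.0515,-0.042,0,0,0,0]])

```text
time: 13.0
tcp_pos: [0.4219, -0.188, 0.186]
eef_rot: [3.132, -0.001, 3.015]
force: [-1.4, 10.0, 8.5]
gripper_width: 0.0088
finger_force: 98.7
```

>>> send_rows(moves=[[0,0,0,0,0,0,0.33],[0,0.006,0,0,0,0,0.33],[0,0.01,0,0,0,0,0.33],[0,0.01,-0.01,0,0,0,0.33],[0,0.01,-0.03,0,0,0,0.33],[0,0.01,-0.06,0,0,0,0.33],[0,0.01,-0.1,0,0,0,0.33],[0,0.01,-0.1,0,0,0,0.33]], squeeze=40)

```text
time: 14.0
tcp_pos: [0.4249, -0.1855, 0.2675]
eef_rot: [-3.138, 0.008, 3.016]
force: [0.9, 0.2, -0.3]
gripper_width: 0.0278
finger_force: 0.0
```

```bash
python3 - <<'E'
from h import *
a=imaging.get_image("side"); cv2.imwrite("pics/s6.png",a[90:340,130:380])
print(status.sense()["tcp_pos"],status.sense()["force"],status.sense()["joint_positions"].round(2))
E
```

```text
[ 0.42382926 -0.1847604   0.26529582] [0.91596645 0.34431495 0.24615144] [-0.56 -0.19  1.91 -0.    1.42 -2.01]
```

View pics/s6.png

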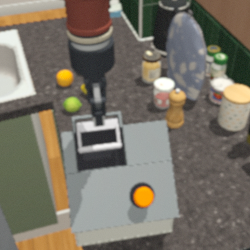

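>>> send_rows(moves=[[-0.106,0.165,0,0,0,0,0],[-0.106,0.165,0,0,0,0,0],[-0.106,0.165,0,0,0,0,0],[-0.106,0.165,0.05,0,0,0,0],[-0.106,0.165,0.1,0,0,0,0],[-0.106,0.165,0.1425,0,0,0,0],[-0.106,0.165,0.1425,0,0,0,0]])

```text
time: 14.92
tcp_pos: [0.5194, -0.0625, 0.1443]
eef_rot: [3.14, -0.01, 3.016]
force: [0.2, 0.6, 0.0]
gripper_width: 0.0001
finger_force: 0.0
```

```bash
cat >> h.py <<'E'
C=np.array([.460,-.178]); YAW=-.125; ZO=.030   # true tip z = reported + ZO
def tobox(p):
    d=np.array(p[:2])-C; c,s=np.cos(YAW),np.sin(YAW); return np.array([d[0]*c+d[1]*s,-d[0]*s+d[1]*c])
def toworld(b):
    c,s=np.cos(YAW),np.sin(YAW); return C+[b[0]*c-b[1]*s,b[0]*s+b[1]*c]
E
python3 - <<'E'
from h import *
s=status.sense(); a=tobox(s["tcp_pos"]); z=s["tcp_pos"][2]+ZO; print(a,z)
for f in(.75,.9,1.05,1.2,1.35,1.5,1.65,1.75,1.78):
    y=-.104+.208*np.cos(f)+.004; h=.074+.208*np.sin(f)-.035
    print(f,[round((.05-a[0])/-.8,4),round((y-a[1])/.8,4),round(-(h-z)/.8,4)])
E
```

```text
[0.04451067 0.12202189] 0.17426233409724756
0.75 [np.float64(-0.0069), np.float64(-0.0873), np.float64(-0.0081)]
0.9 [np.float64(-0.0069), np.float64(-0.1159), np.float64(-0.0346)]
1.05 [np.float64(-0.0069), np.float64(-0.1482), np.float64(-0.0565)]
1.2 [np.float64(-0.0069), np.float64(-0.1833), np.float64(-0.0733)]
1.35 [np.float64(-0.0069), np.float64(-0.2206), np.float64(-0.0846)]
1.5 [np.float64(-0.0069), np.float64(-0.2591), np.float64(-0.0903)]
1.65 [np.float64(-0.0069), np.float64(-0.2981), np.float64(-0.0901)]
1.75 [np.float64(-0.0069), np.float64(-0.3239), np.float64(-0.0868)]
1.78 [np.float64(-0.0069), np.float64(-0.3315), np.float64(-0.0853)]
```

>>> send_rows(moves=[[-0.007,-0.06,-0.005,0,0,0,0],[-0.007,-0.087,-0.01,0,0,0,0],[-0.007,-0.1,-0.02,0,0,0,0],[-0.007,-0.116,-0.035,0,0,0,0],[-0.007,-0.132,-0.046,0,0,0,0],[-0.007,-0.148,-0.0565,0,0,0,0],[-0.007,-0.165,-0.065,0,0,0,0],[-0.007,-0.183,-0.073,0,0,0,0],[-0.007,-0.183,-0.073,0,0,0,0]])

```text
time: 16.05
tcp_pos: [0.5112, -0.2107, 0.2091]
eef_rot: [-3.14, 0.002, 3.015]
force: [0.3, 1.1, -0.7]
gripper_width: 0.0001
finger_force: 0.0
```

```bash
python3 - <<'E'
from h import *
a=imaging.get_image("side"); cv2.imwrite("pics/s7.png",cv2.resize(a[90:340,130:380],(500,500)))
E
```

```text
(no output)
```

View pics/s7.png

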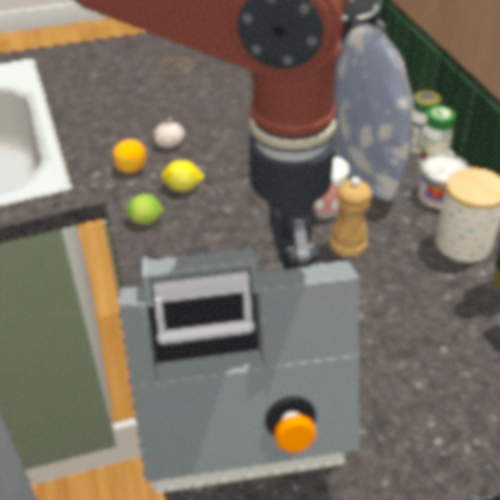

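The lid stands at about 1.2 rad with the finger behind its free edge, at (300,250). Pushing on to the stop.

>>> send_rows(moves=[[0,-0.02,-0.006,0,0,0,0],[0,-0.038,-0.011,0,0,0,0],[0,-0.057,-0.014,0,0,0,0],[0,-0.076,-0.017,0,0,0,0],[0,-0.095,-0.017,0,0,0,0],[0,-0.115,-0.017,0,0,0,0],[0,-0.13,-0.014,0,0,0,0],[0,-0.141,-0.014,0,0,0,0],[0,-0.148,-0.014,0,0,0,0],[0,-0.148,-0.014,0,0,0,0]])

```text
time: 17.35
tcp_pos: [0.4976, -0.3087, 0.2198]
eef_rot: [3.104, -0.004, 3.019]
force: [1.1, 44.3, 17.4]
gripper_width: 0.0003
finger_force: 23.0
```

>>> send_rows(moves=[[0,-0.003,0,0,0,0,0],[0,-0.008,0,0,0,0,0],[0,-0.008,0,0,0,0,0]])

```text
time: 17.73
tcp_pos: [0.4975, -0.3084, 0.2199]
eef_rot: [3.091, -0.006, 3.021]
force: [0.4, 56.7, 21.1]
gripper_width: -0.0001
finger_force: 29.9
```

>>> send_rows(moves=[[0,0.02,0,0,0,0,0],[0,0.06,0,0,0,0,0.5],[0,0.1,0,0,0,0,1],[0,0.1,-0.03,0,0,0,1],[0,0.1,-0.03,0,0,0,1]])

```text
time: 18.35
tcp_pos: [0.5069, -0.2562, 0.2457]
eef_rot: [-3.136, 0.006, 3.016]
force: [0.8, -0.9, -0.2]
gripper_width: 0.0724
finger_force: 0.0
```

```bash
cat >> h.py <<'E'
def fruits():
    t=imaging.get_image("top"); s=imaging.get_image("side")
    for k,hh in zip(HSV,(.024,.0255,.0265,.026)):
        for n,im,roi,am in(("top",t,(100,300,170,270),100),("side",s,(150,260,120,220),50)):
            for x in blobs(im,k,roi,am): print(k,n,x,onz(n,x[0],x[1],hh).round(3))
    return t,s
E
python3 - <<'E'
from h import *
t,s=fruits(); cv2.imwrite("pics/t8.png",t); cv2.imwrite("pics/s8.png",s)
st=status.sense(); print(st["tcp_pos"],st["joint_positions"].round(2))
E
```

```text
lime top (209.8, 242.1, 208, -71) [0.409 0.206 0.024]
lime side (201.8, 194.0, 196, -5) [0.41  0.206 0.024]
lemon top (190.0, 214.0, 274, -63) [0.486 0.27  0.026]
lemon side (220.6, 177.3, 217, 4) [0.487 0.273 0.025]
mandarin top (157.5, 238.7, 286, -29) [0.409 0.354 0.026]
mandarin side (195.4, 171.3, 56, -14) [0.409 0.333 0.026]
garlic top (143.4, 209.8, 244, -56) [0.489 0.405 0.026]
garlic side (214.0, 156.0, 168, -13) [0.491 0.408 0.026]
[ 0.50531526 -0.25525426  0.24293177] [-0.59  0.06  1.71 -0.    1.37 -2.04]
```

```bash
python3 - <<'E'
from h import *
plan([.409,.206,.10],[np.pi,0,2.80])
for n,p in(("mill",(271,143)),("jam",(238,143)),("honey",(189,138))): print(n,onz("top",*p,.06))
E
```

```text
[0.1924, 0.5572, 0.1772, -0.0023, 0.0024, 0.2741] at [ 0.5053 -0.2553  0.2429] [-3.140e+00  2.000e-03  3.015e+00] t 18.45
mill [0.70244351 0.05130116 0.06      ]
jam [0.69626938 0.14664387 0.06      ]
honey [0.70233786 0.28981178 0.06      ]
```

>>> send_rows(moves=[[0.1924,0.557,0.05,0,0,0.274,1],[0.1924,0.557,0.05,0,0,0.274,1],[0.1924,0.557,0.05,0,0,0.274,1],[0.1924,0.557,0.05,0,0,0.274,1],[0.1924,0.557,0.05,0,0,0.274,1],[0.1924,0.557,0.05,0,0,0.274,1],[0.1924,0.557,0.05,0,0,0.274,1],[0.1924,0.557,0.05,0,0,0.274,1],[0.1924,0.557,0.177,0,0,0.274,1],[0.1924,0.557,0.177,0,0,0.274,1]])

```text
time: 19.7
tcp_pos: [0.4067, 0.207, 0.0978]
eef_rot: [-3.139, -0.002, 2.802]
force: [0.1, -0.5, 0.6]
gripper_width: 0.0853
finger_force: 0.0
```

```bash
python3 - <<'E'
from h import *
fruits(); plan([.409,.206,-.01],[np.pi,0,2.80])
E
```

```text
lime side (201.8, 194.0, 198, -5) [0.41  0.206 0.024]
lemon side (220.6, 177.2, 218, 2) [0.487 0.274 0.025]
garlic top (142.6, 209.6, 218, -72) [0.489 0.407 0.026]
garlic side (214.2, 156.2, 156, -9) [0.491 0.406 0.026]
[-0.008, 0.0043, 0.1312, -0.0103, -0.0121, 0.0006] at [0.403  0.2053 0.095 ] [-3.133 -0.01   2.8  ] t 19.8
```

>>> send_rows(moves=[[0,0,0.02,0,0,0,1],[0,0,0.04,0,0,0,1],[0,0,0.07,0,0,0,1],[0,0,0.1,0,0,0,1],[0,0,0.115,0,0,0,1],[0,0,0.115,0,0,0,1]])

```text
time: 20.55
tcp_pos: [0.4078, 0.2073, 0.0083]
eef_rot: [-3.141, -0.001, 2.8]
force: [-0.2, -0.6, 0.3]
gripper_width: 0.0855
finger_force: 0.0
```

>>> send_rows(moves=[[0,0,0.008,0,0,0,1],[0,0,0.016,0,0,0,1],[0,0,0.016,0,0,0,1]])

```text
time: 20.92
tcp_pos: [0.4078, 0.2074, -0.0043]
eef_rot: [-3.141, -0.001, 2.801]
force: [-0.0, 0.1, -0.2]
gripper_width: 0.0855
finger_force: 0.0
```

>>> send_rows(moves=[[0,0,0.007,0,0,0,1],[0,0,0.014,0,0,0,1],[0,0,0.014,0,0,0,1]])

```text
time: 21.3
tcp_pos: [0.4074, 0.2073, -0.0159]
eef_rot: [-3.141, -0.001, 2.801]
force: [0.7, -0.6, 0.6]
gripper_width: 0.0854
finger_force: 0.0
```

>>> send_rows(moves=[[0,0,0.004,0,0,0,1],[0,0,0.008,0,0,0,1],[0,0,0.008,0,0,0,1]])

```text
time: 21.68
tcp_pos: [0.4078, 0.2075, -0.0219]
eef_rot: [-3.141, -0.001, 2.801]
force: [0.1, 0.3, 0.6]
gripper_width: 0.0857
finger_force: 0.0
```

>>> send_rows(moves=[[0,0,0,0,0,0,0],[0,0,0,0,0,0,0],[0,0,0,0,0,0,0],[0,0,0,0,0,0,0],[0,0,0,0,0,0,0]], squeeze=40)

```text
time: 22.3
tcp_pos: [0.4084, 0.2075, -0.021]
eef_rot: [-3.141, 0.0, 2.801]
force: [-1.7, -0.5, 5.4]
gripper_width: 0.0454
finger_force: 40.5
```

>>> send_rows(moves=[[0,0,-0.05,0,0,0,0],[0,0,-0.12,0,0,0,0],[0,0,-0.2,0,0,0,0],[0,0,-0.2,0,0,0,0]])

```text
time: 22.8
tcp_pos: [0.4131, 0.2093, 0.1446]
eef_rot: [3.133, 0.011, 2.801]
force: [0.6, -0.3, -0.7]
gripper_width: 0.045
finger_force: 41.3
```

```bash
python3 - <<'E'
from h import *
for b in((-.05,.045),(.05,.045),(-.05,-.035),(.05,-.035)): print(b,toworld(b).round(3))
w=toworld((-.052,-.035)); plan([*w,.14],[np.pi,0,3.016])
E
```

```text
(-0.05, 0.045) [ 0.416 -0.127]
(0.05, 0.045) [ 0.515 -0.14 ]
(-0.05, -0.035) [ 0.406 -0.206]
(0.05, -0.035) [ 0.505 -0.219]
[-0.1629, -0.4933, 0.0033, 0.0092, 0.0148, -0.2741] at [0.4131 0.2093 0.1446] [3.133 0.011 2.801] t 22.8
```

>>> send_rows(moves=[[-0.163,-0.493,0,0,0,-0.274,0],[-0.163,-0.493,0,0,0,-0.274,0],[-0.163,-0.493,0,0,0,-0.274,0],[-0.163,-0.493,0,0,0,-0.274,0],[-0.163,-0.493,0,0,0,-0.274,0],[-0.163,-0.493,0,0,0,-0.274,0],[-0.163,-0.493,0,0,0,-0.274,0],[-0.163,-0.493,0,0,0,-0.274,0],[-0.163,-0.493,0,0,0,-0.274,0],[-0.163,-0.493,0,0,0,-0.274,0]])

```text
time: 24.05
tcp_pos: [0.3987, -0.2061, 0.1375]
eef_rot: [3.14, -0.001, 3.018]
force: [-1.1, -0.3, -0.8]
gripper_width: 0.0449
finger_force: 41.4
```

```bash
python3 - <<'E'
from h import *
w=toworld((-.052,-.035)); plan([*w,-.013],[np.pi,0,3.016]); print(status.sense()["gripper_width"])
E
```

```text
[-0.0069, 0.0004, 0.1881, 0.0016, -0.0019, 0.0021] at [ 0.3987 -0.2061  0.1375] [ 3.140e+00 -1.000e-03  3.018e+00] t 24.05
0.04489218961316408
```

>>> send_rows(moves=[[-0.007,0,0.06,0,0,0,0],[-0.007,0,0.11,0,0,0,0],[-0.007,0,0.15,0,0,0,0],[-0.007,0,0.175,0,0,0,0],[-0.007,0,0.188,0,0,0,0],[-0.007,0,0.188,0,0,0,0],[-0.007,0,0.188,0,0,0,0.72],[-0.007,0,0.188,0,0,0,0.72],[-0.007,0,0.188,0,0,0,0.72]])

```text
time: 25.18
tcp_pos: [0.4046, -0.2053, -0.0116]
eef_rot: [3.136, -0.001, 3.015]
force: [1.7, 11.1, 0.9]
gripper_width: 0.0613
finger_force: 1.2
```

>>> send_rows(moves=[[0,0,-0.04,0,0,0,0.72],[0,0,-0.1,0,0,0,0.72],[0,0,-0.17,0,0,0,0.8],[0,0,-0.2,0,0,0,1],[0,0,-0.2,0,0,0,1]])

```text
time: 25.8
tcp_pos: [0.4073, -0.2103, 0.1521]
eef_rot: [-3.137, 0.008, 3.016]
force: [0.4, -0.2, -0.6]
gripper_width: 0.0855
finger_force: 0.0
```

```bash
python3 - <<'E'
from h import *
t,s=fruits(); cv2.imwrite("pics/t9.png",t); print(blobs(t,"lime",(300,400,170,290)))
for k,P in(("lemon",(.486,.27)),("mand",(.409,.354)),("garlic",(.489,.405))): print(k); plan([*P,.12],[np.pi,0,2.67])
E
```

```text
lemon top (190.1, 213.9, 273, -62) [0.486 0.27  0.026]
mandarin top (157.5, 238.7, 286, -29) [0.409 0.354 0.026]
garlic top (143.3, 209.7, 246, -61) [0.489 0.405 0.026]
[(355.1, 252.7, 132, -61)]
lemon
[-0.0261, 0.606, 0.0348, -0.0002, 0.0007, 0.4405] at [ 0.4046 -0.2083  0.148 ] [-3.141  0.     3.016] t 25.9
mand
[0.0826, 0.6981, 0.0347, -0.0002, 0.0007, 0.4405] at [ 0.4046 -0.2083  0.148 ] [-3.141  0.     3.016] t 25.9
garlic
[-0.0087, 0.7739, 0.0347, -0.0002, 0.0007, 0.4405] at [ 0.4046 -0.2083  0.148 ] [-3.141  0.     3.016] t 25.9
```

>>> send_rows(moves=[[-0.026,0.606,0,0,0,0.44,1],[-0.026,0.606,0,0,0,0.44,1],[-0.026,0.606,0,0,0,0.44,1],[-0.026,0.606,0,0,0,0.44,1],[-0.026,0.606,0,0,0,0.44,1],[-0.026,0.606,0,0,0,0.44,1],[-0.026,0.606,0,0,0,0.44,1],[-0.026,0.606,0,0,0,0.44,1],[-0.026,0.606,0.05,0,0,0.44,1],[-0.026,0.606,0.05,0,0,0.44,1]])

```text
time: 27.15
tcp_pos: [0.4809, 0.2686, 0.102]
eef_rot: [-3.132, -0.008, 2.672]
force: [0.2, -0.3, 0.5]
gripper_width: 0.0855
finger_force: 0.0
```

>>> send_rows(moves=[[0,0,0,0,0,0,1],[0,0,0.02,0,0,0,1]])

```text
time: 27.4
tcp_pos: [0.4886, 0.27, 0.0942]
eef_rot: [3.137, 0.004, 2.669]
force: [-0.2, -0.4, 0.3]
gripper_width: 0.0854
finger_force: 0.0
```

```bash
python3 - <<'E'
from h import *
fruits(); plan([.486,.271,-.021],[np.pi,0,2.67])
E
```

```text
lemon side (220.6, 177.2, 214, 2) [0.487 0.274 0.025]
mandarin side (195.3, 171.4, 64, -14) [0.409 0.332 0.026]
garlic side (214.3, 157.2, 96, -9) [0.49  0.4   0.026]
[0.0003, 0.0032, 0.1397, -0.0022, -0.0019, -0.0014] at [0.4852 0.2687 0.0908] [-3.140e+00 -1.000e-03  2.669e+00] t 27.5
```

>>> send_rows(moves=[[0,0.003,0.03,0,0,0,1],[0,0.003,0.07,0,0,0,1],[0,0.003,0.11,0,0,0,1],[0,0.003,0.13,0,0,0,1],[0,0.003,0.139,0,0,0,1],[0,0.003,0.139,0,0,0,0],[0,0.003,0.139,0,0,0,0],[0,0.003,0.139,0,0,0,0],[0,0.003,0.139,0,0,0,0],[0,0.003,0.139,0,0,0,0]])

```text
time: 28.75
tcp_pos: [0.4887, 0.2726, -0.0174]
eef_rot: [3.14, 0.002, 2.67]
force: [-0.4, -0.0, 4.9]
gripper_width: 0.0503
finger_force: 41.7
```

>>> send_rows(moves=[[0,0,-0.05,0,0,0,0],[0,0,-0.12,0,0,0,0],[0,0,-0.2,0,0,0,0],[0,0,-0.2,0,0,0,0],[0,0,-0.2,0,0,0,0]])

```text
time: 29.38
tcp_pos: [0.4868, 0.272, 0.1407]
eef_rot: [3.142, -0.0, 2.67]
force: [-1.2, -0.8, -2.1]
gripper_width: 0.0502
finger_force: 42.2
```

```bash
python3 - <<'E'
from h import *
w=toworld((.050,-.03)); plan([*w,.14],[np.pi,0,3.016])
E
```

```text
[-0.297, -0.5304, 0.0008, 0.0001, -0.0, -0.4401] at [0.4868 0.272  0.1407] [ 3.142 -0.     2.67 ] t 29.38
```

>>> send_rows(moves=[[-0.297,-0.53,0,0,0,-0.44,0],[-0.297,-0.53,0,0,0,-0.44,0],[-0.297,-0.53,0,0,0,-0.44,0],[-0.297,-0.53,0,0,0,-0.44,0],[-0.297,-0.53,0,0,0,-0.44,0],[-0.297,-0.53,0,0,0,-0.44,0],[-0.297,-0.53,0,0,0,-0.44,0],[-0.297,-0.53,0,0,0,-0.44,0],[-0.297,-0.53,0,0,0,-0.44,0],[-0.297,-0.53,0,0,0,-0.44,0]])

```text
time: 30.62
tcp_pos: [0.5045, -0.2124, 0.1381]
eef_rot: [3.139, -0.005, 3.015]
force: [-0.4, 0.5, -1.1]
gripper_width: 0.0505
finger_force: 42.3
```

>>> send_rows(moves=[[0,0,0,0,0,0,0],[0,0,0,0,0,0,0]])

```text
time: 30.88
tcp_pos: [0.5063, -0.2121, 0.1404]
eef_rot: [3.141, -0.001, 3.018]
force: [-0.2, 0.7, -1.0]
gripper_width: 0.0504
finger_force: 42.3
```

```bash
python3 - <<'E'
from h import *
w=toworld((.050,-.03)); plan([*w,-.009],[np.pi,0,3.016]); print(status.sense()["gripper_width"])
E
```

```text
[0.0, -0.0025, 0.1867, 0.0006, -0.001, 0.0024] at [ 0.5063 -0.2121  0.1404] [ 3.141e+00 -1.000e-03  3.018e+00] t 30.88
0.05035110465241551
```

>>> send_rows(moves=[[0,0,0.06,0,0,0,0],[0,0,0.11,0,0,0,0],[0,0,0.15,0,0,0,0],[0,0,0.175,0,0,0,0],[0,0,0.187,0,0,0,0],[0,0,0.187,0,0,0,0],[0,0,0.187,0,0,0,0.7],[0,0,0.187,0,0,0,0.7],[0,0,0.187,0,0,0,0.7]])

```text
time: 32.0
tcp_pos: [0.5072, -0.2141, -0.0078]
eef_rot: [-3.141, 0.002, 3.016]
force: [0.6, 0.5, -0.2]
gripper_width: 0.0595
finger_force: 0.0
```

>>> send_rows(moves=[[0,0,-0.04,0,0,0,0.7],[0,0,-0.1,0,0,0,0.7],[0,0,-0.17,0,0,0,0.8],[0,0,-0.2,0,0,0,1],[0,0,-0.2,0,0,0,1]])

```text
time: 32.62
tcp_pos: [0.5085, -0.2149, 0.1545]
eef_rot: [-3.139, 0.006, 3.016]
force: [0.7, -0.1, 0.1]
gripper_width: 0.0857
finger_force: 0.0
```

```bash
python3 - <<'E'
from h import *
t,s=fruits(); print([(k,blobs(t,k,(300,400,170,290))) for k in("lime","lemon")])
plan([.409,.354,.12],[np.pi,0,2.9])
E
```

```text
mandarin top (157.5, 238.7, 285, -30) [0.409 0.354 0.026]
garlic top (143.5, 209.7, 252, -56) [0.489 0.405 0.026]
garlic side (214.1, 156.0, 176, -13) [0.491 0.408 0.026]
[('lime', []), ('lemon', [(356.2, 214.4, 114, -62)])]
[0.2089, 0.6883, 0.0384, 0.0005, -0.0014, 0.1474] at [ 0.5058 -0.2133  0.1503] [ 3.141e+00 -1.000e-03  3.016e+00] t 32.73
```

>>> send_rows(moves=[[0.209,0.688,0,0,0,0.147,1],[0.209,0.688,0,0,0,0.147,1],[0.209,0.688,0,0,0,0.147,1],[0.209,0.688,0,0,0,0.147,1],[0.209,0.688,0,0,0,0.147,1],[0.209,0.688,0,0,0,0.147,1],[0.209,0.688,0,0,0,0.147,1],[0.209,0.688,0,0,0,0.147,1],[0.209,0.688,0,0,0,0.147,1],[0.209,0.688,0,0,0,0.147,1]])

```text
time: 33.98
tcp_pos: [0.4069, 0.3556, 0.1485]
eef_rot: [-3.139, -0.003, 2.905]
force: [0.0, -0.1, 0.1]
gripper_width: 0.0855
finger_force: 0.0
```

```bash
python3 - <<'E'
from h import *
HSV["mandarin"]=((5,140,110),(35,255,255)); t,s=fruits()
print([(k,blobs(t,k,(300,400,170,290))) for k in("lime","lemon")])
plan([.409,.354,.09],[np.pi,0,2.9])
E
```

```text
mandarin top (157.8, 243.6, 108, -10) [0.395 0.352 0.026]
mandarin top (122.2, 217.0, 292, 68) [0.464 0.463 0.026]
mandarin side (176.9, 209.7, 207, 74) [0.323 0.152 0.026]
mandarin side (194.3, 167.4, 206, -78) [0.409 0.357 0.026]
garlic top (144.3, 209.1, 209, 64) [0.491 0.403 0.026]
garlic side (214.2, 156.1, 144, -10) [0.491 0.407 0.026]
[('lime', [(356.8, 252.6, 214, -88)]), ('lemon', [(359.1, 217.3, 263, -90)])]
[-0.0015, 0.0012, 0.0736, -0.0044, -0.0034, 0.004] at [0.4078 0.3535 0.1489] [-3.138e+00 -3.000e-03  2.903e+00] t 34.08
```

>>> send_rows(moves=[[-0.001,0.002,0.06,0,0,0,1],[-0.001,0.002,0.11,0,0,0,1],[-0.001,0.002,0.16,0,0,0,1],[-0.001,0.002,0.19,0,0,0,1],[-0.001,0.002,0.206,0,0,0,1],[-0.001,0.002,0.206,0,0,0,0],[-0.001,0.002,0.206,0,0,0,0],[-0.001,0.002,0.206,0,0,0,0],[-0.001,0.002,0.206,0,0,0,0]])

```text
time: 35.2
tcp_pos: [0.4121, 0.3556, -0.0121]
eef_rot: [3.14, 0.002, 2.901]
force: [0.4, -0.3, 4.0]
gripper_width: 0.0526
finger_force: 42.4
```

>>> send_rows(moves=[[0,0,-0.05,0,0,0,0],[0,0,-0.12,0,0,0,0],[0,0,-0.195,0,0,0,0],[0,0,-0.195,0,0,0,0],[0,0,-0.195,0,0,0,0]])

```text
time: 35.83
tcp_pos: [0.4101, 0.3546, 0.1421]
eef_rot: [-3.141, -0.0, 2.901]
force: [0.0, -0.1, -1.7]
gripper_width: 0.0527
finger_force: 42.5
```

```bash
python3 - <<'E'
from h import *
w=toworld((-.055,.045)); plan([*w,.14],[np.pi,0,3.016])
E
```

```text
[-0.1446, -0.5837, 0.0028, -0.0003, -0.0005, -0.1469] at [0.4101 0.3546 0.1421] [-3.141 -0.     2.901] t 35.83
```

>>> send_rows(moves=[[-0.145,-0.584,0,0,0,-0.147,0],[-0.145,-0.584,0,0,0,-0.147,0],[-0.145,-0.584,0,0,0,-0.147,0],[-0.145,-0.584,0,0,0,-0.147,0],[-0.145,-0.584,0,0,0,-0.147,0],[-0.145,-0.584,0,0,0,-0.147,0],[-0.145,-0.584,0,0,0,-0.147,0],[-0.145,-0.584,0,0,0,-0.147,0],[-0.145,-0.584,0,0,0,-0.147,0],[-0.145,-0.584,0,0,0,-0.147,0]])

```text
time: 37.08
tcp_pos: [0.4101, -0.1255, 0.1403]
eef_rot: [3.139, -0.004, 3.015]
force: [-0.7, 0.4, -1.0]
gripper_width: 0.0526
finger_force: 42.6
```

>>> send_rows(moves=[[0,0,0,0,0,0,0],[0,0,0,0,0,0,0]])

```text
time: 37.33
tcp_pos: [0.4116, -0.1254, 0.142]
eef_rot: [3.141, -0.001, 3.018]
force: [0.2, 0.7, -0.5]
gripper_width: 0.0524
finger_force: 42.6
```

```bash
python3 - <<'E'
from h import *
w=toworld((-.055,.045)); plan([*w,-.004],[np.pi,0,3.016]); print(status.sense()["gripper_width"], tobox(onz("top",356.8,252.6,.028)),tobox(onz("top",359.1,217.3,.03)))
E
```

```text
[0.0004, -0.0015, 0.1825, 0.0004, -0.0009, 0.0025] at [ 0.4116 -0.1254  0.142 ] [ 3.141e+00 -1.000e-03  3.018e+00] t 37.33
0.052364330891490944 [-0.04941496 -0.03562406] [ 0.05048285 -0.0281502 ]
```

>>> send_rows(moves=[[0,0,0.06,0,0,0,0],[0,0,0.11,0,0,0,0],[0,0,0.15,0,0,0,0],[0,0,0.172,0,0,0,0],[0,0,0.182,0,0,0,0],[0,0,0.182,0,0,0,0],[0,0,0.182,0,0,0,0.74],[0,0,0.182,0,0,0,0.74],[0,0,0.182,0,0,0,0.74]])

```text
time: 38.45
tcp_pos: [0.4123, -0.1269, -0.0026]
eef_rot: [-3.141, 0.001, 3.016]
force: [-0.2, -0.8, -0.3]
gripper_width: 0.063
finger_force: 0.0
```

>>> send_rows(moves=[[0,0,-0.04,0,0,0,0.74],[0,0,-0.1,0,0,0,0.74],[0,0,-0.17,0,0,0,0.8],[0,0,-0.2,0,0,0,1],[0,0,-0.2,0,0,0,1]])

```text
time: 39.08
tcp_pos: [0.4138, -0.1277, 0.1595]
eef_rot: [-3.139, 0.006, 3.016]
force: [-0.4, 0.3, -0.5]
gripper_width: 0.0854
finger_force: 0.0
```

```bash
python3 - <<'E'
from h import *
t,s=fruits()
plan([.490,.406,.13],[np.pi,0,2.7])
E
```

```text
garlic top (143.4, 209.6, 256, -52) [0.49  0.405 0.026]
[-0.0144, 0.6725, 0.0326, 0.0003, -0.0015, 0.402] at [ 0.411  -0.1263  0.1559] [ 3.141e+00 -1.000e-03  3.016e+00] t 39.17
```

>>> send_rows(moves=[[-0.014,0.672,0,0,0,0.4,1],[-0.014,0.672,0,0,0,0.4,1],[-0.014,0.672,0,0,0,0.4,1],[-0.014,0.672,0,0,0,0.4,1],[-0.014,0.672,0,0,0,0.4,1],[-0.014,0.672,0,0,0,0.4,1],[-0.014,0.672,0,0,0,0.4,1],[-0.014,0.672,0,0,0,0.4,1],[-0.014,0.672,0,0,0,0.4,1],[-0.014,0.672,0,0,0,0.4,1]])

```text
time: 40.42
tcp_pos: [0.4885, 0.4078, 0.153]
eef_rot: [-3.138, -0.003, 2.706]
force: [0.0, -0.7, 0.5]
gripper_width: 0.0854
finger_force: 0.0
```

>>> send_rows(moves=[[0,0,0,0,0,0,1],[0,0,0,0,0,0,1]])

```text
time: 40.67
tcp_pos: [0.4897, 0.4036, 0.1555]
eef_rot: [-3.139, -0.001, 2.7]
force: [-0.3, -0.6, 0.1]
gripper_width: 0.0857
finger_force: 0.0
```

```bash
python3 - <<'E'
from h import *
t,s=fruits(); plan([.490,.406,-.018],[np.pi,0,2.7])
HSV["mandarin"]=((5,140,110),(35,255,255));print(blobs(t,"mandarin",(300,400,170,290)),blobs(t,"lime",(300,400,170,290)))
E
```

```text
garlic top (144.5, 211.9, 157, -30) [0.483 0.401 0.026]
garlic side (214.2, 156.1, 146, -10) [0.491 0.407 0.026]
[0.0013, 0.0024, 0.2181, -0.0009, -0.0004, 0.0001] at [0.4902 0.4039 0.1565] [-3.141 -0.     2.7  ] t 40.77
[(316.6, 281.8, 486, 2), (327.6, 249.2, 274, 13), (359.2, 217.6, 271, 86)] [(356.8, 252.6, 214, -88)]
```

>>> send_rows(moves=[[0.001,0.002,0.06,0,0,0,1],[0.001,0.002,0.12,0,0,0,1],[0.001,0.002,0.17,0,0,0,1],[0.001,0.002,0.205,0,0,0,1],[0.001,0.002,0.218,0,0,0,1],[0.001,0.002,0.218,0,0,0,0],[0.001,0.002,0.218,0,0,0,0],[0.001,0.002,0.218,0,0,0,0],[0.001,0.002,0.218,0,0,0,0]])

```text
time: 41.9
tcp_pos: [0.4922, 0.4082, -0.0151]
eef_rot: [3.138, 0.003, 2.702]
force: [-0.0, -1.3, 6.7]
gripper_width: 0.0522
finger_force: 42.3
```

>>> send_rows(moves=[[0,0,-0.05,0,0,0,0],[0,0,-0.12,0,0,0,0],[0,0,-0.195,0,0,0,0],[0,0,-0.195,0,0,0,0],[0,0,-0.195,0,0,0,0]])

```text
time: 42.52
tcp_pos: [0.49, 0.4071, 0.1386]
eef_rot: [3.141, 0.0, 2.702]
force: [0.1, -0.2, -1.1]
gripper_width: 0.0524
finger_force: 42.1
```

```bash
python3 - <<'E'
from h import *
w=toworld((.048,.043)); plan([*w,.14],[np.pi,0,3.016])
print(tobox(onz("top",327.6,249.2,.03)))
E
```

```text
[-0.3179, -0.6081, -0.0019, 0.0004, 0.0002, -0.4] at [0.49   0.4071 0.1386] [3.141 0.    2.702] t 42.52
[-0.05572362  0.04632351]
```

>>> send_rows(moves=[[-0.318,-0.604,0,0,0,-0.4,0],[-0.318,-0.604,0,0,0,-0.4,0],[-0.318,-0.604,0,0,0,-0.4,0],[-0.318,-0.604,0,0,0,-0.4,0],[-0.318,-0.604,0,0,0,-0.4,0],[-0.318,-0.604,0,0,0,-0.4,0],[-0.318,-0.604,0,0,0,-0.4,0],[-0.318,-0.604,0,0,0,-0.4,0],[-0.318,-0.604,0,0,0,-0.4,0],[-0.318,-0.604,0,0,0,-0.4,0]])

```text
time: 43.78
tcp_pos: [0.513, -0.1409, 0.136]
eef_rot: [3.141, -0.004, 3.011]
force: [-0.7, 0.4, -0.5]
gripper_width: 0.0526
finger_force: 42.2
```

>>> send_rows(moves=[[0,0,0,0,0,0,0],[0,0,0,0,0,0,0]])

```text
time: 44.02
tcp_pos: [0.5138, -0.1367, 0.1373]
eef_rot: [3.141, -0.002, 3.018]
force: [0.2, 0.9, -0.7]
gripper_width: 0.0523
finger_force: 42.2
```

```bash
python3 - <<'E'
from h import *
w=toworld((.048,.046)); plan([*w,-.007],[np.pi,0,3.016]); print(status.sense()["gripper_width"])
E
```

```text
[-0.0001, -0.0022, 0.1803, 0.0013, -0.0028, 0.002] at [ 0.5138 -0.1367  0.1373] [ 3.141e+00 -2.000e-03  3.018e+00] t 44.02
0.05233810753561056
```

>>> send_rows(moves=[[0,-0.001,0.06,0,0,0,0],[0,-0.001,0.11,0,0,0,0],[0,-0.001,0.15,0,0,0,0],[0,-0.001,0.17,0,0,0,0],[0,-0.001,0.18,0,0,0,0],[0,-0.001,0.18,0,0,0,0],[0,-0.001,0.18,0,0,0,0.74],[0,-0.001,0.18,0,0,0,0.74],[0,-0.001,0.18,0,0,0,0.74]])

```text
time: 45.15
tcp_pos: [0.5162, -0.1402, -0.0042]
eef_rot: [-3.14, 0.003, 3.016]
force: [0.7, -4.3, 5.4]
gripper_width: 0.0633
finger_force: 3.2
```

>>> send_rows(moves=[[0,0,-0.04,0,0,0,0.74],[0,0,-0.1,0,0,0,0.74],[0,0,-0.17,0,0,0,0.74],[0,0,-0.25,0,0,0,0.5],[0,0,-0.3,0,0,0,0],[0,0,-0.3,0,0,0,0]])

```text
time: 45.9
tcp_pos: [0.517, -0.1395, 0.2388]
eef_rot: [-3.141, 0.008, 3.016]
force: [-0.2, -0.0, -1.2]
gripper_width: 0.0083
finger_force: 0.0
```

```bash
python3 - <<'E'
from h import *
s=status.sense(); print(s["tcp_pos"],tobox(s["tcp_pos"]),s["joint_positions"].round(2))
cv2.imwrite("pics/s10.png",imaging.get_image("side")); 
E
```

```text
[ 0.51697434 -0.13946454  0.23884452] [0.05172541 0.04533805] [-0.4  -0.01  1.79  0.    1.35 -1.84]
```

View pics/s10.png

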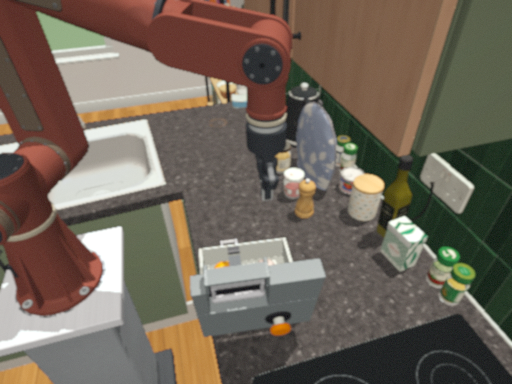

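The lid is fully open at (255,295) and fruit shows inside at (220,263) and (270,262). Now I'll check the contents and go behind the lid.

>>> send_rows(moves=[[0,0,-0.06,0,0,0,0],[0,0,-0.115,0,0,0,0],[0.009,-0.08,-0.115,0,0,0,0],[0.009,-0.16,-0.115,0,0,0,0],[0.009,-0.24,-0.115,0,0,0,0],[0.009,-0.33,-0.115,0,0,0,0],[0.009,-0.33,-0.115,0,0,0,0],[0.009,-0.33,-0.115,0,0,0,0]])

```text
time: 46.95
tcp_pos: [0.4734, -0.3996, 0.3233]
eef_rot: [3.137, -0.004, 3.014]
force: [0.6, -0.3, -0.3]
gripper_width: -0.0
finger_force: 0.0
```

```bash
python3 - <<'E'
from h import *
s=status.sense(); print(s["tcp_pos"],tobox(s["tcp_pos"]),s["joint_positions"].round(2))
a=imaging.get_image("top"); cv2.imwrite("pics/t11.png",cv2.resize(a[120:320,230:430],(600,600)))
E
```

```text
[ 0.47340062 -0.39959464  0.32328124] [ 0.04092331 -0.21819496] [-0.81  0.14  1.48  0.    1.53 -2.26]
```

View pics/t11.png

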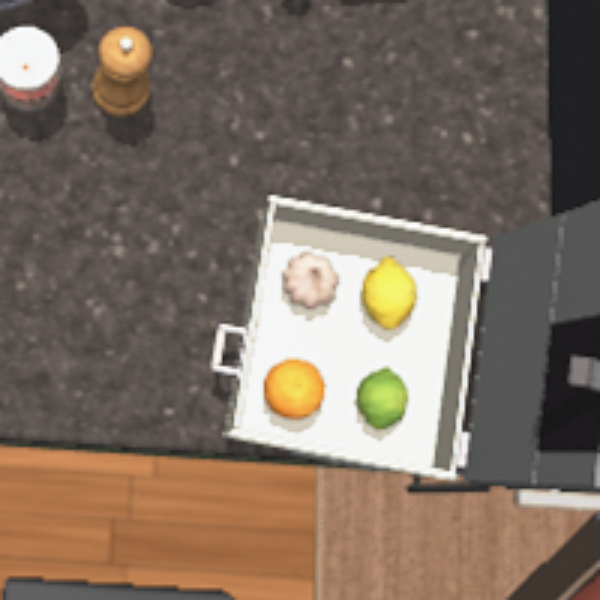

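All four pieces lie inside the box: garlic (310,280), lemon (388,293), mandarin (294,388) and lime (382,397). Now I'll lower the closed fingers behind the lid and push it over.

>>> send_rows(moves=[[0,0,0.06,0,0,0,0],[0,0,0.11,0,0,0,0],[0,0,0.145,0,0,0,0],[0,0,0.145,0,0,0,0],[0,0,0.145,0,0,0,0]])

```text
time: 47.62
tcp_pos: [0.4754, -0.3995, 0.2119]
eef_rot: [-3.141, 0.002, 3.018]
force: [1.0, -0.2, -0.2]
gripper_width: -0.0002
finger_force: 0.0
```

```bash
python3 - <<'E'
from h import *
s=status.sense(); a=tobox(s["tcp_pos"]); z=s["tcp_pos"][2]+ZO; print(a,z)
for f in(1.75,1.6,1.45,1.3,1.15,1.0,.85,.7,.55,.4,.25,.15,.05,0):
    d=.175+.02*min(1,(1.75-f)/1.2); yo=-.011 if f>1.5 else -.005
    y=-.104+d*np.cos(f)-.036*np.sin(f)+yo; h=.074+d*np.sin(f)+.036*np.cos(f)
    print(f,[round((y-a[1])/.8,3),round(-(h-z)/.8,3)])
E
```

```text
[ 0.04287616 -0.21785969] 0.24193046465230547
1.75 [np.float64(0.045), np.float64(0.003)]
1.6 [np.float64(0.077), np.float64(-0.011)]
1.45 [np.float64(0.119), np.float64(-0.019)]
1.3 [np.float64(0.154), np.float64(-0.022)]
1.15 [np.float64(0.189), np.float64(-0.02)]
1.0 [np.float64(0.225), np.float64(-0.012)]
0.85 [np.float64(0.259), np.float64(0.002)]
0.7 [np.float64(0.291), np.float64(0.02)]
0.55 [np.float64(0.32), np.float64(0.044)]
0.4 [np.float64(0.343), np.float64(0.074)]
0.25 [np.float64(0.361), np.float64(0.106)]
0.15 [np.float64(0.37), np.float64(0.129)]
0.05 [np.float64(0.377), np.float64(0.153)]
0 [np.float64(0.38), np.float64(0.165)]
```

>>> send_rows(moves=[[0,0.03,0.003,0,0,0,0],[0,0.05,0,0,0,0,0],[0,0.077,-0.011,0,0,0,0],[0,0.098,-0.015,0,0,0,0],[0,0.119,-0.019,0,0,0,0],[0,0.137,-0.021,0,0,0,0],[0,0.154,-0.022,0,0,0,0],[0,0.172,-0.021,0,0,0,0],[0,0.189,-0.02,0,0,0,0],[0,0.207,-0.016,0,0,0,0]])

```text
time: 48.88
tcp_pos: [0.4952, -0.2351, 0.2233]
eef_rot: [3.142, 0.0, 3.016]
force: [-0.2, -3.3, 0.1]
gripper_width: -0.0003
finger_force: 1.3
```

>>> send_rows(moves=[[0,0.018,0.004,0,0,0,0],[0,0.035,0.011,0,0,0,0],[0,0.052,0.018,0,0,0,0],[0,0.068,0.027,0,0,0,0],[0,0.084,0.036,0,0,0,0],[0,0.099,0.048,0,0,0,0],[0,0.113,0.06,0,0,0,0]])

```text
time: 49.75
tcp_pos: [0.5064, -0.1452, 0.1744]
eef_rot: [3.141, -0.0, 3.016]
force: [0.1, -1.3, 0.6]
gripper_width: 0.0002
finger_force: 0.7
```

```bash
python3 - <<'E'
from h import *
s=status.sense(); print(s["tcp_pos"],tobox(s["tcp_pos"]),s["force"])
im=[cv2.resize(imaging.get_image("side")[150:350,150:350],(390,390)),cv2.resize(imaging.get_image("top")[130:330,250:450],(390,390))]
cv2.imwrite("pics/m12.png",np.hstack(im))
E
```

```text
[ 0.50644535 -0.14524938  0.17443638] [0.04199979 0.03828565] [ 0.11551804 -1.26534322  0.6028618 ]
```

View pics/m12.png

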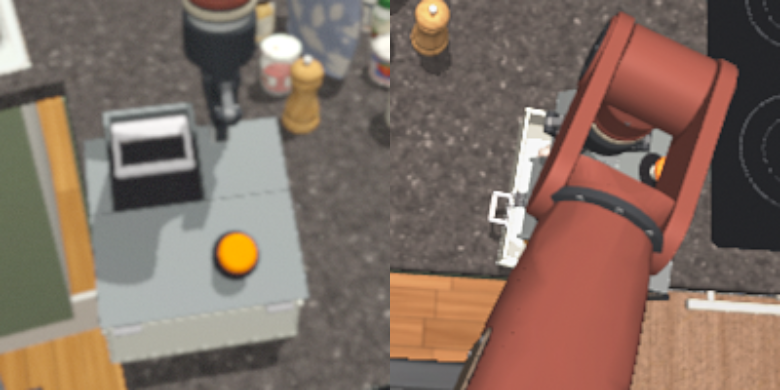

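The lid (left half) is down to about 0.55 rad with the tip on its free edge at (222,130). Now pressing it shut.

>>> send_rows(moves=[[0,0.012,0.014,0,0,0,0],[0,0.023,0.03,0,0,0,0],[0,0.032,0.046,0,0,0,0],[0,0.041,0.062,0,0,0,0],[0,0.05,0.085,0,0,0,0],[0,0.053,0.097,0,0,0,0],[0,0.056,0.109,0,0,0,0],[0,0.056,0.115,0,0,0,0],[0,0.056,0.12,0,0,0,0],[0,0.056,0.12,0,0,0,0]])

```text
time: 51.1
tcp_pos: [0.5117, -0.1016, 0.0803]
eef_rot: [3.141, -0.002, 3.016]
force: [-3.4, 1.7, 9.9]
gripper_width: 0.0
finger_force: 5.1
```

>>> send_rows(moves=[[0,0,0.003,0,0,0,0],[0,0,0.006,0,0,0,0],[0,0,0.006,0,0,0,0]])

```text
time: 51.48
tcp_pos: [0.5118, -0.1016, 0.08]
eef_rot: [3.141, -0.004, 3.016]
force: [-14.4, 4.3, 34.1]
gripper_width: -0.0001
finger_force: 16.9
```

>>> send_rows(moves=[[0,0,-0.04,0,0,0,0],[0,0,-0.1,0,0,0,0],[0,0,-0.1,0,0,0,0]])

```text
time: 51.85
tcp_pos: [0.5154, -0.103, 0.1587]
eef_rot: [-3.14, 0.009, 3.016]
force: [0.4, 0.5, -0.9]
gripper_width: -0.0002
finger_force: 0.0
```

```bash
python3 - <<'E'
from h import *
plan([.493,-.229,.125],[np.pi,0,3.016])
a=imaging.get_image("side"); b=cv2.imread("pics/side0.png")
roi=(slice(215,335),slice(190,310)); print("diff vs start",cv2.absdiff(a[roi],b[roi]).mean(), cv2.absdiff(a[250:335,190:310],b[250:335,190:310]).mean())
im=[cv2.resize(x[roi],(390,390),interpolation=cv2.INTER_CUBIC) for x in(b,a)]; cv2.imwrite("pics/m13.png",np.hstack(im))
E
```

```text
[0.0084, -0.1597, 0.0423, -0.0023, 0.0115, -0.0004] at [ 0.5154 -0.103   0.1587] [-3.14   0.009  3.016] t 51.85
diff vs start 15.570648148148148 15.889117647058823
```

View pics/m13.png

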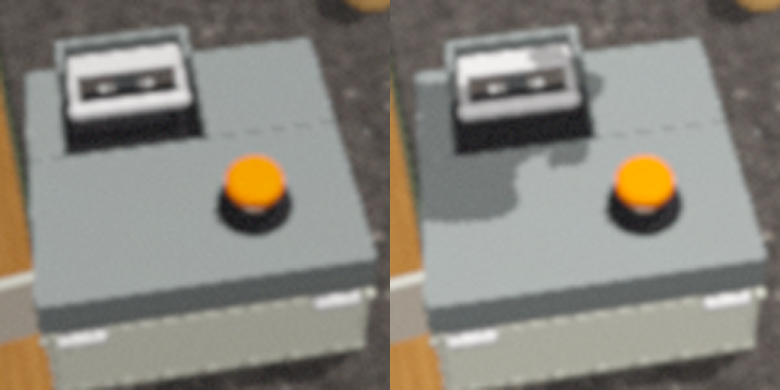

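The lid and paddle look the same as at the start (left half), so it is shut with the paddle home. Now the plunger.

>>> send_rows(moves=[[0.008,-0.08,0,0,0,0,0],[0.008,-0.16,0,0,0,0,0],[0.008,-0.16,0,0,0,0,0],[0.008,-0.16,0.03,0,0,0,0],[0.008,-0.16,0.045,0,0,0,0],[0.008,-0.16,0.045,0,0,0,0]])

```text
time: 52.65
tcp_pos: [0.488, -0.2261, 0.1159]
eef_rot: [3.139, -0.005, 3.017]
force: [-0.3, 0.8, 0.0]
gripper_width: -0.0
finger_force: 0.0
```

>>> send_rows(moves=[[0,0,0.008,0,0,0,0],[0,0,0.016,0,0,0,0],[0,0,0.022,0,0,0,0],[0,0,0.028,0,0,0,0],[0,0,0.028,0,0,0,0]])

```text
time: 53.28
tcp_pos: [0.4906, -0.228, 0.0992]
eef_rot: [3.141, 0.001, 3.016]
force: [-3.9, 4.6, 15.4]
gripper_width: -0.0004
finger_force: 7.8
```

>>> send_rows(moves=[[0,0,0.003,0,0,0,0],[0,0,0.006,0,0,0,0],[0,0,0.006,0,0,0,0]])

```text
time: 53.65
tcp_pos: [0.4909, -0.2282, 0.0989]
eef_rot: [3.141, 0.0, 3.016]
force: [-12.3, 9.8, 37.1]
gripper_width: -0.0
finger_force: 18.1
```

The plunger is at its stop, 12 mm down. I'll release it, retreat and check.

>>> send_rows(moves=[[0,0,-0.02,0,0,0,0],[0,0,-0.06,0,0,0,0],[0,0,-0.15,0,0,0,0],[0,0.1,-0.18,0,0,0,0.3],[0,0.2,-0.18,0,0,0,0.3],[0,0.3,-0.18,0,0,0,0.3],[0,0.4,-0.18,0,0,0,0.3],[0,0.4,-0.18,0,0,0,0.3],[0,0.4,-0.18,0,0,0,0.3]])

```text
time: 54.78
tcp_pos: [0.5294, 0.0927, 0.2347]
eef_rot: [3.141, -0.0, 3.021]
force: [0.5, -1.6, -0.1]
gripper_width: 0.0256
finger_force: 0.0
```

```bash
python3 - <<'E'
from h import *
a=imaging.get_image("side"); b=cv2.imread("pics/side0.png"); print(status.sense()["tcp_pos"])
print(blobs(a,"mandarin",(240,300,240,300)),blobs(b,"mandarin",(240,300,240,300)))
roi=(slice(215,335),slice(190,310)); t=imaging.get_image("top")
cv2.imwrite("pics/m14.png",np.hstack([cv2.resize(a[roi],(390,390)),cv2.resize(t[90:330,200:440],(390,390))]))
E
```

```text
[0.52952047 0.09238906 0.23460715]
[(268.0, 271.1, 189, 5)] [(267.9, 271.0, 188, 4)]
```

View pics/m14.png

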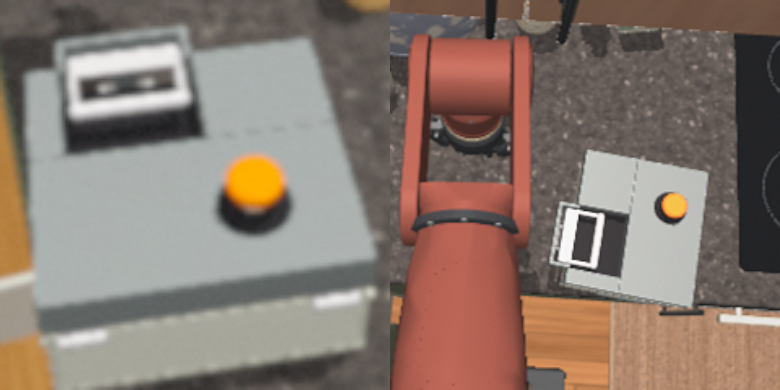

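The lid is shut, the paddle is home and the plunger is back up at pixel (268,271), same as at the start. Handing in.

```bash
python3 -c "
from rig import ctrl
print(ctrl.job_done())"
```

```text
the job is handed in; nothing more can be done
None
```

The job is handed in at about 55 s: all four pieces are in the box, the lid is pressed shut with the paddle home (the latch catch was judged from the closing force and the pictures, not tested), the plunger was pressed to its stop and rose again, and no move came near the jars or pepper mill.

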